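Steady the rocking soap stand and set the soap dish on it

TASK

The little wooden soap stand rocks because two of its feet are up on the drip tray's ridge: turn it on the spot in the middle of the tray, without picking it up, until all four feet stand on the tray's floor, and let go of it. Then set the steel soap dish, with its soap, gently on top of the steady stand, centred and lengthwise along it. Leave everything else where it is.

Things in the scene. Friction and masses are not known exactly. Their poses are not given: they have to be found in the camera images.
- tray: Shallow blue ceramic drip tray, fixed, 200 (x) x 150 (y) mm, rim 10 mm high, 5 mm thick. Its flat floor is 5 mm above the counter. One white ridge, 16 mm wide, 6 mm above the floor (top 11 mm above the counter), runs along the tray's x through its centre, rim to rim. Origin: centre of the underside, on the counter.
- stand: Loose four-footed wooden soap stand, 0.25 kg, 40 mm high, mid-tray. Four splayed steel legs end in round rubber feet, 8 mm across, centred at x +-42, y +-30 mm. Origin: below its centre, in the plane of the feet's undersides; x along its length, z up. At the start two diagonal feet are on the ridge and it leans about 7 deg. Its length within about 18 deg of the ridge, or across it, all feet clear the ridge.
- stand_top (a point): Centre of the upper face of the stand's wooden slab, 90 (x) x 44 (y) x 14 mm thick, 40 mm above the feet. A brass stud, 10 mm thick, sticks out 8 mm at the +x end. The slab's long sides (44 mm apart) can be gripped from above; a grip pulls the stand level, so that its feet may hang up to 6 mm above the tray's floor until it is lowered or let go.
- dish: Loose open stainless-steel soap dish, about 0.22 kg, outside 104 (x) x 54 (y) x 24 mm high, walls and floor 3 mm; on the counter at the start. Origin: centre of its underside, z up. Both ends are alike.
- soap: Pale green bar of soap lying loose in the dish, 66 x 36 x 20 mm (0.08 kg), its top 1 mm below the dish's rim. Origin: centre of its underside.
- bowl: White ceramic shaving bowl, 110 mm across, 55 mm high, standing on the counter. Bystander. Origin under its centre.
- mirror: Small round mirror, 90 mm across, on a round foot, 118 mm high, standing on the counter. Bystander. Origin under its centre.
- comb: Black plastic comb lying on the counter, 130 x 30 x 4 mm, long side along its own x. Bystander. Origin under its centre.
- aftershave: Aluminium aftershave bottle with twist cap, 42 mm across, 122 mm high, standing on the counter. Bystander. Origin under its centre.
- trimmer: Black battery trimmer with a toggle switch, lying, 170 x 40 x 45 mm, long side along its own x. Bystander. Origin on its underside.
- brush: Dark shaving brush standing upright, 38 mm across, 102 mm high. Bystander. Origin under its centre.
Things that resemble listed ones, but are neither listed nor needed, are in the scene too. Leave any red look-alike of the stand alone.

How it is judged:
On the way:
1. the stand, turned, empty and let go, stands level on all four feet on the tray's floor (angle between stand's own z axis and vertical below 0.035 rad and z of stand in the frame of tray between 0.003 and 0.0075 m and horizontal distance between stand and tray below 0.018 m and (angle between the x axis of stand and the x axis of tray, either way round below 0.42 rad or angle between the x axis of stand and the x axis of tray, either way round above 0.8 rad) and contact force between the fingers and stand below 0.2 N and contact force between dish and stand below 0.1 N), for 0.3 s.
At the end, for the whole second after the job is handed in: Stand level (2 deg), all feet on the tray floor, its length within 24 deg of the ridge or over 46 deg from it, centre within 18 mm of the tray's. Dish on its top, level (3 deg), centred within 15 mm, lengthwise within 12 deg (either way round), soap in it; all at rest (angle between stand's own z axis and vertical below 0.035 rad and z of stand in the frame of tray between 0.003 and 0.0075 m and horizontal distance between stand and tray below 0.018 m and (angle between the x axis of stand and the x axis of tray, either way round below 0.42 rad or angle between the x axis of stand and the x axis of tray, either way round above 0.8 rad) and horizontal distance between dish and stand below 0.015 m and angle between the x axis of dish and the x axis of stand, either way round below 0.22 rad and angle between dish's own z axis and vertical below 0.05 rad and z of dish in the frame of stand between 0.037 and 0.043 m and x of soap in the frame of dish between -0.025 and 0.025 m and y of soap in the frame of dish between -0.016 and 0.016 m and z of soap in the frame of dish below 0.01 m and linear speed of each of dish, stand, soap below 0.01 m/s); the robot touches nothing.
It fails at once if the stand is picked up off the tray (its base centre rises more than 25 mm above the tray's floor) (z of stand in the frame of tray above 0.03 m).
It fails at once if the stand is tipped over (angle between stand's own z axis and vertical above 0.5 rad).
It fails at once if the soap falls out of its dish (distance between soap and dish above 0.05 m or z of soap in the frame of dish above 0.03 m).
It fails at once if the dish is dropped or slammed on to the stand (over 40 N) (contact force between dish and stand above 40 N).
It fails at once if one of the other things on the counter is shifted more than 30 mm (distance of any of bowl, mirror, comb, aftershave, trimmer, brush from where it was at the start of the episode above 0.03 m).
It also fails if it takes over 54 s, if anything falls off the work surface, if the arm or the gripper's body presses on something with over 40 N, if the wrist force passes 120 N, or if a joint passes its speed limit or range.

ROBOT

A 6-joint arm with a two-finger parallel gripper is mounted at the origin on the work surface. World frame = base frame: x ahead of the robot, y to its left, z up, the work surface at z = 0. Lengths are in m, angles in rad, forces in N, time in s.
With the tool pointing down it reaches from about 0.275 to 0.725 m from the base axis. Payload 5.6 kg.
Tool frame: the origin (TCP) lies at the very end of the fingers, on their centre line; the grasp point (between the pads) lies 19 mm behind it (r.pinch_z is the distance from the TCP to the grasp point, in m); z points along the fingers, y is the line along which they close (so a half turn about z gives the same grasp; the last joint's range is limited). The gripper opens to 85 mm and grips with 20 to 120 N. Pads are 22 mm wide; open, the fingers measure 114 mm over their backs; the gripper's body (76 mm by 85 mm) begins 54 mm behind the grasp point. The pads swing forward as they close: fully open they stand 13 mm farther back than shut.
Start: joints at [-1.044, 0.255, 0.108, 0, -1.424, -0.285], TCP at [0.132, -0.534, 0.231] pointing down, gripper open.
Joint ranges: [-2.95, 2.95], [-1.21, 1.97], [-1.09, 1.5], [-2.87, 1.71], [-2.94, -0.07], [-3.05, 3.05]. Speed limits (rad/s): [2.57, 2.57, 3.14, 3.14, 3.14, 3.14].

INTERFACE

Orientations are given as a unit quaternion [w, x, y, z].
In Python, from rig import r, sensors, grab_frame, finish_job gives the robot as it stands. Calls block until the motion is done:
- r.move_to(position, orientation): joint-space move of the TCP to a pose.
- r.servo_line(position, max_speed=0.15, rotation=None, f_stop=None): straight line of the TCP; rotation=None keeps the orientation; max_speed is the mean speed in m/s. With f_stop (N) it stops when the force on the tool has changed by that much, and returns True; else False.
- r.move_j(angles): joint-space move.
- r.ungrasp() and r.clamp(): open the fingers fully, or close them until they stop; the grip force is fixed at half the most.
- r.dwell(seconds).
- r.ik(position, orientation): joint angles nearest the present ones, or None.
- sensors.get_state(): the state.
- grab_frame(name): name is "scene" or "top" or "wrist"; returns a dict with "img" (480x640x3 uint8, red, green, blue), "depth" (480x640 float32, m along the optical axis (not along the pixel's ray), 0 where there is no reading), "camera_matrix" (3x3 intrinsics, pixels), "xyz" and "orientation" of the camera in the world; the wrist camera has in their place "mount" (4x4, takes a point from camera to tool coordinates, whose origin is the TCP and whose axes are the flange's). Camera axes: x right, y up, looking along -z (the intrinsics and any distortion apply to the point x, -y, -z); pixel columns grow to the right and rows downward; lengths in m; the calibration is good to about 2 mm. A picture is of the moment at which its call begins: read the wrist's pose just before it.
A pose or a line that the arm cannot do raises r.PlanningError and nothing moves.
- finish_job(): hands the job in; it is judged then, once.
The state is a dict: "clock": time; "joints": joint angles; "qd": joint speeds; "tau": joint torques, N m; "tool_pos": TCP position; "orientation": TCP orientation; "ft_force": force on the tool from outside, world axes, zero at the start; "moment": the same for the moment, N m; "gripper_width": finger opening in m; "grip_force": force on a finger pad.
Only numpy, scipy, OpenCV 4.12 (cv2) and the standard library are available. Lean on these libraries where they do the work, as an engineer would, in place of code of your own. Each camera call takes 0.05 s, during which the arm holds its last target. There are 200 camera calls.

## Working session

There is one attempt and no reset: what is moved stays moved. The work goes in short steps, each a Python script; the robot and the scene stay as the last script left them, time stands still between calls to the robot, and variables do not carry over. Pictures are saved under pics/ and viewed, at most 10 in all, crops included, and the job is handed in when it is done.

```bash
mkdir -p pics; ls
cat > h.py <<'E'
import numpy as np, cv2
from rig import r, sensors, grab_frame, finish_job
from scipy.spatial.transform import Rotation as R
def Rq(q): return R.from_quat([q[1],q[2],q[3],q[0]])
def save(n,f): cv2.imwrite(f'pics/{n}.png',cv2.cvtColor(f['img'],cv2.COLOR_RGB2BGR))
def cam(f,st=None):
    "camera rotation matrix and origin in world"
    if 'mount' in f:
        M=np.array(f['mount']);Rt=Rq(st['orientation']).as_matrix()
        return Rt@M[:3,:3], Rt@M[:3,3]+np.array(st['tool_pos'])
    return Rq(f['orientation']).as_matrix(), np.array(f['xyz'])
def rays(f,uv,st=None):
    K=np.array(f['camera_matrix']);uv=np.atleast_2d(uv).astype(float)
    d=np.c_[(uv[:,0]-K[0,2])/K[0,0],-(uv[:,1]-K[1,2])/K[1,1],-np.ones(len(uv))]
    Rm,o=cam(f,st); return o,d@Rm.T
def onplane(f,uv,z,st=None):
    o,d=rays(f,uv,st); return o+d*((z-o[2])/d[:,2])[:,None]
def cloud(f,st=None):
    "world xyz for each pixel from depth"
    v,u=np.mgrid[:480,:640]; o,d=rays(f,np.c_[u.ravel(),v.ravel()],st)
    P=(o+d*f['depth'].ravel()[:,None]).reshape(480,640,3); P[f['depth']<=0]=np.nan; return P
def qdown(yaw):
    "tool pointing down, tool y (closing) along world angle yaw"
    c,s=np.cos(yaw),np.sin(yaw)
    y=np.array([c,s,0]);z=np.array([0,0,-1.]);x=np.cross(y,z)
    q=R.from_matrix(np.c_[x,y,z]).as_quat(); return [q[3],q[0],q[1],q[2]]
E
python3 - <<'E'
from h import *
s=sensors.get_state();print({k:np.round(v,3) for k,v in s.items()})
for n in('scene','top','wrist'):
    f=grab_frame(n);save(n+'0',f);print(n,[f.get(k) for k in('camera_matrix','xyz','orientation','mount')],[k for k in f], (f['depth']>0).mean())
    np.save(f'pics/{n}0.npy',f,allow_pickle=True)
E
```

```text
pics
{'clock': np.float64(0.0), 'joints': array([-1.044,  0.256,  0.107, -0.   , -1.424, -0.285]), 'qd': array([ 0.   , -0.   ,  0.001,  0.   ,  0.   ,  0.001]), 'tau': array([-1.0000e-03, -3.8663e+01,  2.3794e+01,  5.3650e+00, -6.0000e-03,
        0.0000e+00]), 'tool_pos': array([ 0.132, -0.533,  0.23 ]), 'orientation': array([-0.   , -0.121,  0.993,  0.001]), 'ft_force': array([-0.618, -0.015, -0.483]), 'moment': array([ 0.01 , -0.002, -0.037]), 'grip_force': np.float64(0.0), 'gripper_width': np.float64(0.085)}
scene [array([[581.02760107,   0.        , 329.13457921],
       [  0.        , 581.02760107, 238.46349052],
       [  0.        ,   0.        ,   1.        ]]), array([1.43565158, 0.35317502, 0.96418805]), array([0.53204695, 0.24076108, 0.34304072, 0.73571952]), None] ['img', 'depth', 'camera_matrix', 'xyz', 'orientation'] 0.9958138020833334
top [array([[551.67658416,   0.        , 302.34933609],
       [  0.        , 551.67658416, 237.71230516],
       [  0.        ,   0.        ,   1.        ]]), array([0.3376484 , 0.03565662, 1.64060402]), array([ 0.71462372,  0.02362647, -0.03729937, -0.69811424]), None] ['img', 'depth', 'camera_matrix', 'xyz', 'orientation'] 0.9958463541666667
wrist [array([[336.31073986,   0.        , 318.58702113],
       [  0.        , 336.31073986, 235.7847752 ],
       [  0.        ,   0.        ,   1.        ]]), None, None, array([[-7.80977922e-04,  9.52654264e-01,  3.04054671e-01,
         7.90286714e-02],
       [ 9.99998547e-01,  1.20467112e-03, -1.20589594e-03,
        -1.53837587e-04],
       [-1.51508779e-03,  3.04053287e-01, -9.52653821e-01,
        -1.42194229e-01],
       [ 0.00000000e+00,  0.00000000e+00,  0.00000000e+00,
         1.00000000e+00]])] ['img', 'depth', 'camera_matrix', 'mount'] 0.9960221354166666
```

View pics/top0.png

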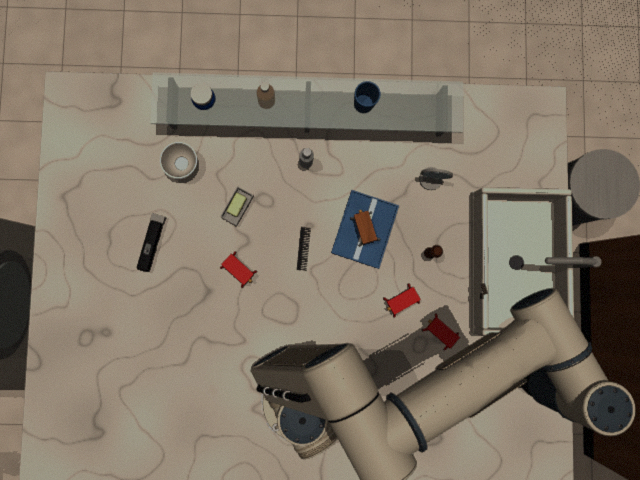

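View pics/scene0.png

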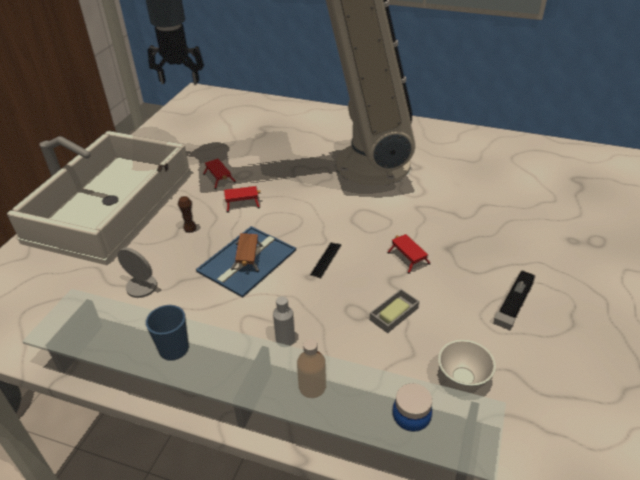

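The top view shows the tray at (365,229) with the brown stand on it at (366,227) and the dish with green soap at (237,206). The comb is at (304,248), and three red look-alikes are below. The scene view confirms this: stand at (247,250), dish at (395,310).

```bash
cat > m.py <<'E'
from h import *
def rect(pts):
    (c,wh,a)=cv2.minAreaRect(pts[:,:2].astype(np.float32)*1000)
    if wh[0]<wh[1]: a+=90;wh=wh[::-1]
    a=(a+90)%180-90
    return np.round(np.array(c)/1000,4),np.round(wh,1),round(a,1)
def biggest(m,at=None):
    n,l,s,c=cv2.connectedComponentsWithStats(m.astype(np.uint8)); 
    return l==1+np.argmax(s[1:,4])
def box(m,x0,x1,y0,y1):
    o=np.zeros_like(m);o[y0:y1,x0:x1]=m[y0:y1,x0:x1];return o
def stats(nm,P,m):
    p=P[m];p=p[~np.isnan(p).any(1)];print(nm,len(p),'rect',*rect(p),'mean',p.mean(0).round(4),'zpct',np.percentile(p[:,2],[5,50,95]).round(4))
    return p
E
python3 - <<'E'
from m import *
for n,bt,bd in(('top',(325,405,185,275),(215,262,180,230)),('scene',(190,300,222,300),(362,426,285,335))):
    f=np.load(f'pics/{n}0.npy',allow_pickle=True).item();P=cloud(f)
    hsv=cv2.cvtColor(f['img'],cv2.COLOR_RGB2HSV);H,S,V=[hsv[...,i].astype(int) for i in range(3)]
    print(n)
    stats('tray',P,biggest(box((H>95)&(H<125)&(S>90),*bt)))
    br=biggest(box(((H<15)|(H>172))&(S>110),*bt))
    p=stats('stand',P,br)
    ys,xs=np.nonzero(br);print('  2view px',xs.mean(),ys.mean())
    stats('soap',P,biggest(box((H>25)&(H<45)&(S>60)&(V>120),*bd)))
    z=P[...,2]
    stats('dish',P,biggest(box((z>0.012)&(z<.05),*bd)))
    stats('ridge',P,box((S<60)&(V>130)&(z<.02)&(z>.006),*[bt[0]+10,bt[1]-10,bt[2]+10,bt[3]-10]))
    print('counter z',np.nanmedian(z[bd[2]:bd[3],bd[0]-30:bd[0]-5]))
E
```

```text
top
tray 1197 rect [ 0.4982 -0.2196] [196.2  63.9] -17.4 mean [ 0.4989 -0.2227  0.0042] zpct [-0.0023  0.0042  0.0112]
stand 471 rect [ 0.5146 -0.1746] [95.3 43.3] 17.7 mean [ 0.5112 -0.175   0.0486] zpct [0.0414 0.0491 0.056 ]
  2view px 364.95762711864404 227.0084745762712
soap 232 rect [0.5739 0.204 ] [63.4 32.5] -25.3 mean [0.5735 0.2041 0.0227] zpct [0.0168 0.0228 0.0285]
dish 423 rect [0.5699 0.2026] [104.4  55.9] -27.4 mean [0.5722 0.2029 0.022 ] zpct [0.0149 0.0223 0.0285]
ridge 152 rect [ 0.5069 -0.1792] [203.9 176. ] 1.7 mean [ 0.5119 -0.1766  0.0102] zpct [0.0064 0.0099 0.0161]
counter z -0.0003782589730733088
scene
tray 2 rect [ 0.5422 -0.1787] [2.4 0. ] 22.3 mean [ 0.5422 -0.1787  0.002 ] zpct [0.0015 0.002  0.0025]
stand 501 rect [ 0.5133 -0.1754] [92.2 47.1] 23.7 mean [ 0.5153 -0.174   0.0503] zpct [0.0436 0.0507 0.0555]
  2view px 246.34448818897638 247.9311023622047
soap 362 rect [0.5701 0.1989] [68.8 46.4] -26.6 mean [0.5739 0.2033 0.0228] zpct [0.0192 0.0232 0.0267]
dish 887 rect [0.5682 0.2023] [107.3  58. ] -27.6 mean [0.5725 0.2029 0.0213] zpct [0.0136 0.0223 0.0265]
ridge 208 rect [ 0.5029 -0.1851] [214.4 177.3] -65.0 mean [ 0.511  -0.1801  0.0111] zpct [0.007  0.0111 0.015 ]
counter z 0.0006393065436302026
```

Run:
```python
from m import *
for yaw in(115,-65,72,-108):
    for p in([.512,-.176,.2],[.512,-.176,.04]):
        j=r.ik(p,qdown(np.deg2rad(yaw)));print(yaw,None if j is None else np.round(j,2))
for y in (62.6,-117.4): print('dish',np.round(r.ik([.572,.203,.02],qdown(np.deg2rad(y))),2))
r.move_to([.512,-.176,.2],qdown(np.deg2rad(115)))
s=sensors.get_state();f=grab_frame('wrist');save('w1',f);np.save('pics/w1.npy',[f,s],allow_pickle=True)
print(s['clock'],s['tool_pos'],s['joints'])
```

```text
115 [-0.04  0.25  0.02  0.   -1.34 -1.09]
115 [-0.04  0.38 -0.24  0.   -0.96 -1.09]
-65 [-0.04  0.25  0.02  0.   -1.34  2.05]
-65 [-0.04  0.38 -0.24  0.   -0.96  2.05]
72 [-0.04  0.25  0.02  0.   -1.34 -1.84]
72 [-0.04  0.38 -0.24  0.   -0.96 -1.84]
-108 [-0.04  0.25  0.02  0.   -1.34  1.3 ]
-108 [-0.04  0.38 -0.24  0.   -0.96  1.3 ]
dish [ 0.6   0.51 -0.08  0.   -0.99 -2.65]
dish [ 0.6   0.51 -0.08  0.   -0.99  0.49]
2.0417 [ 0.51172477 -0.17678827  0.20009716] [-4.33086518e-02  2.49295559e-01  2.11875836e-02  1.90871508e-04
 -1.34266942e+00 -1.09233932e+00]
```

View pics/w1.png

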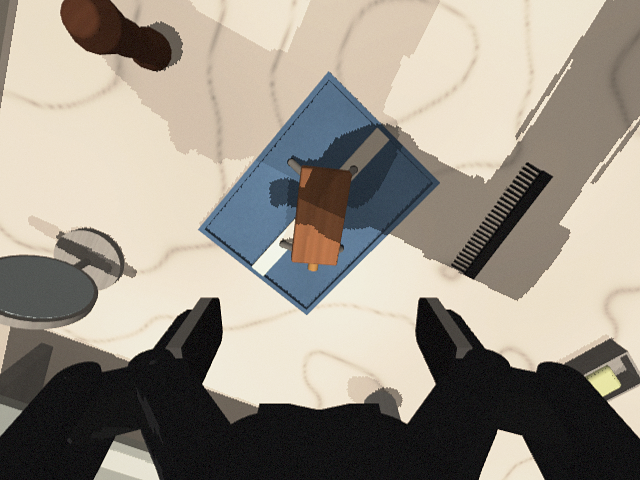

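The wrist view shows the slab with corners at about (303,168), (350,172), (335,265) and (292,262). The stud is at (313,267), and the tray corners are at (330,72), (439,183), (306,313) and (199,230). I'll measure from this view's colour masks and rays, with depth and a second view for the heights.

```bash
cat >> m.py <<'E'
def look(f,s,tag=''):
    P=cloud(f,s);hsv=cv2.cvtColor(f['img'],cv2.COLOR_RGB2HSV);H,S,V=[hsv[...,i].astype(int) for i in range(3)]
    near=(np.hypot(P[...,0]-.51,P[...,1]+.177)<.14)
    bl=((H>95)&(H<125)&(S>70)&near).astype(np.uint8)
    hull=cv2.convexHull(cv2.findNonZero(cv2.morphologyEx(bl,cv2.MORPH_OPEN,np.ones((3,3)))))[:,0]
    q=onplane(f,hull,.010,s); T=rect(q)
    br=biggest(((H<18)|(H>172))&(S>100)&near&(P[...,2]>.03))
    p=P[br];p=p[~np.isnan(p).any(1)]
    A=np.c_[p[:,:2]-p[:,:2].mean(0),np.ones(len(p))];w=np.linalg.lstsq(A,p[:,2],rcond=None)[0]
    for _ in range(3):
        e=abs(A@w-p[:,2]);k=e<max(.002,1.5*np.median(e));w=np.linalg.lstsq(A[k],p[k,2],rcond=None)[0]
    S_=rect(p[k]);c=p[k].mean(0)
    u=np.deg2rad(S_[2]);ax=np.array([np.cos(u),np.sin(u)])
    print(tag,'tray',T,'\n stand',S_,'centroid z',c.round(4),'slope along/across deg',np.rad2deg([w[:2]@ax,w[:2]@[-ax[1],ax[0]]]).round(1),'dist',np.hypot(*(S_[0]-T[0])).round(4),'rel ang',(S_[2]-T[2]).round(1))
    m=biggest(br); ys,xs=np.nonzero(m); return P,T,S_,np.array([xs.mean(),ys.mean()])
E
python3 - <<'E'
from m import *
f,s=np.load('pics/w1.npy',allow_pickle=True)
P,T,S,c1=look(f,s,'w1')
t=np.load('pics/top0.npy',allow_pickle=True).item()
def meet(a,b):
    o1,d1=a;o2,d2=b;d1=d1[0];d2=d2[0]
    k=np.linalg.lstsq(np.c_[d1,-d2],o2-o1,rcond=None)[0];x,y=o1+k[0]*d1,o2+k[1]*d2;return ((x+y)/2).round(4),np.linalg.norm(x-y).round(4)
print('2view stand',meet(rays(f,c1,s),rays(t,[365,227])))
print('dish z',np.nanmedian(P[370:395,590:615,2]))
E
```

```text
Traceback (most recent call last):
  File "m.py", line 28, in look
    print(tag,'tray',T,'\n stand',S_,'centroid z',c.round(4),'slope along/across deg',np.rad2deg([w[:2]@ax,w[:2]@[-ax[1],ax[0]]]).round(1),'dist',np.hypot(*(S_[0]-T[0])).round(4),'rel ang',(S_[2]-T[2]).round(1))
                                                                                                                                                                                             ^^^^^^^^^^^^^^^^^^
AttributeError: 'float' object has no attribute 'round'
```

```bash
sed -i "s/(S_\[2\]-T\[2\]).round(1)/round(S_[2]-T[2],1)/" m.py
python3 - <<'E'
from m import *
f,s=np.load('pics/w1.npy',allow_pickle=True)
P,T,S,c1=look(f,s,'w1')
t=np.load('pics/top0.npy',allow_pickle=True).item()
def meet(a,b):
    o1,d1=a;o2,d2=b;d1=d1[0];d2=d2[0]
    k=np.linalg.lstsq(np.c_[d1,-d2],o2-o1,rcond=None)[0];x,y=o1+k[0]*d1,o2+k[1]*d2;return ((x+y)/2).round(4),np.linalg.norm(x-y).round(4)
print('2view stand',meet(rays(f,c1,s),rays(t,[365,227])))
print('dish z',np.nanmedian(P[370:395,590:615,2]))
E
```

```text
w1 tray (array([ 0.5088, -0.1804]), array([198.7, 148.7]), -17.1) 
 stand (array([ 0.5135, -0.1749]), array([97.4, 43.6]), 17.3) centroid z [ 0.5074 -0.177   0.0502] slope along/across deg [-4.  -5.5] dist 0.0072 rel ang 34.4
2view stand (array([ 0.5115, -0.1764,  0.0344]), np.float64(0.0029))
dish z 0.022875416899941714
```

Run:
```python
from m import *
D=np.deg2rad
c=np.array([.5097,-.1761])
def rep(t): s=sensors.get_state();print(t,round(s['clock'],2),s['tool_pos'].round(4),'F',np.round(s['ft_force'],1),'w',round(s['gripper_width'],4),'g',round(s['grip_force'],1))
r.servo_line([*c,.075],.15,qdown(D(107.3)));rep('above')
print(r.servo_line([*c,.025],.06,f_stop=8));rep('down')
r.clamp();rep('clamp')
r.servo_line([.5088,-.1804,.025],.003,qdown(D(72.9)));rep('turned')
print(r.servo_line([.5088,-.1804,.016],.02,f_stop=4));rep('lower')
s=sensors.get_state();f=grab_frame('wrist');save('w2',f);np.save('pics/w2.npy',[f,s],allow_pickle=True)
```

```text
above 3.08 [ 0.5104 -0.1764  0.0759] F [0.7 0.5 0.6] w 0.0857 g 0.0
False
down 4.06 [ 0.51   -0.1762  0.0253] F [ 0.2 -0.5 -0.9] w 0.0855 g 0.0
clamp 4.53 [ 0.51   -0.176   0.0256] F [-1.4  1.5  4.1] w 0.043 g 60.3
turned 6.14 [ 0.5087 -0.1803  0.0249] F [-2.6  3.4  2.9] w 0.0429 g 60.9
True
lower 6.35 [ 0.5083 -0.1801  0.0244] F [-1.8  1.7  4.9] w 0.0432 g 61.0
```

View pics/w2.png

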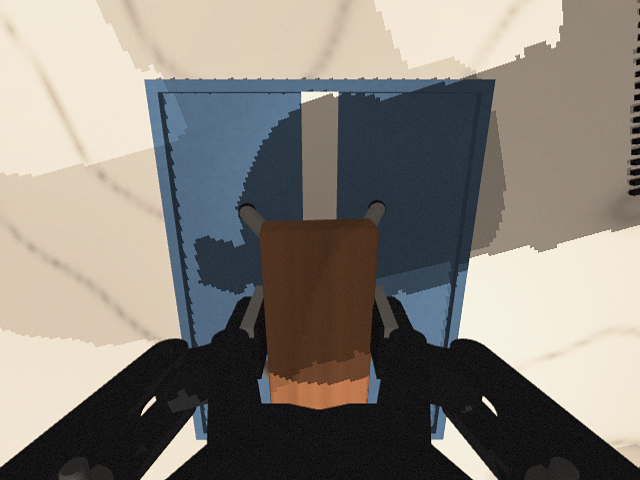

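The stand is now parallel to the ridge, with the feet at about (245,210) and (376,207) on either side of the ridge at (320,150). The lowering stopped early at only about 4 N, so I'll check the slab height and lower further.

Run:
```python
from m import *
def rep(t): s=sensors.get_state();print(t,round(s['clock'],2),s['tool_pos'].round(4),'F',np.round(s['ft_force'],1))
def top():
    s=sensors.get_state();f=grab_frame('wrist');P=cloud(f,s);print('slab z',np.nanmedian(P[240:370,285:355,2]).round(4))
r.dwell(.3);rep('');top()
x,y=.5088,-.1804
print(r.servo_line([x,y,.016],.012,f_stop=12));rep('lower');top()
```

```text
6.7 [ 0.5082 -0.18    0.0243] F [-0.7  0.2  5. ]
slab z 0.0493
True
lower 7.08 [ 0.508  -0.18    0.0238] F [-2.7  2.3  8.7]
slab z 0.0487
```

Run:
```python
from m import *
r.ungrasp();r.dwell(.3)
s0=sensors.get_state();f=grab_frame('wrist');P=cloud(f,s0);print('slab z',np.nanmedian(P[240:370,285:355,2]).round(4))
r.servo_line([.5088,-.1804,.2],.2)
r.dwell(.2)
s=sensors.get_state();f=grab_frame('wrist');save('w3',f)
P,T,S,c=look(f,s,'w3');print(s['clock'])
t=grab_frame('top');save('top3',t);np.save('pics/w3.npy',[f,s,t],allow_pickle=True)
g=P[...,2];hsv=cv2.cvtColor(f['img'],cv2.COLOR_RGB2HSV);H,S_=hsv[...,0],hsv[...,1]
print('blue floor z',np.nanmedian(g[(H>95)&(H<125)&(S_>70)&(np.hypot(P[...,0]-.51,P[...,1]+.177)<.08)]))
```

```text
slab z 0.0443
w3 tray (array([ 0.5087, -0.1803]), array([198.3, 149. ]), -17.1) 
 stand (array([ 0.5079, -0.1832]), array([97.3, 43.5]), -18.9) centroid z [ 0.5024 -0.1813  0.0442] slope along/across deg [-0.  0.] dist 0.003 rel ang -1.8
9.2
blue floor z 0.0046429179705391455
```

View pics/w3.png

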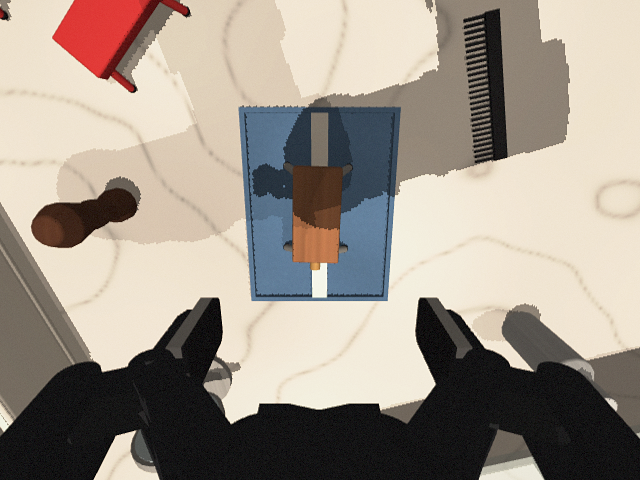

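The stand is level (slab top 0.044, slope 0°), on all four feet and parallel to the ridge. Next is a look at the dish from above.

```bash
cat >> m.py <<'E'
def dish(f,s,c0,lo,hi):
    P=cloud(f,s);z=P[...,2];near=np.hypot(P[...,0]-c0[0],P[...,1]-c0[1])<.075
    m=biggest(near&(z>lo)&(z<hi));p=P[m];zt=np.percentile(p[:,2],90)
    rim=p[p[:,2]>zt-.004]
    print('dish',rect(p),'rim',rect(rim),'rim z',np.median(rim[:,2]).round(4))
    hsv=cv2.cvtColor(f['img'],cv2.COLOR_RGB2HSV);H,S=hsv[...,0],hsv[...,1]
    so=biggest(near&(H>22)&(H<48)&(S>60)&(z>lo));q=P[so];print('soap',rect(q),np.nanmedian(q[:,2]).round(4))
    return rect(rim)
E
python3 - <<'E'
from m import *
r.move_to([.572,.203,.17],qdown(np.deg2rad(62.6)));r.dwell(.2)
s=sensors.get_state();f=grab_frame('wrist');save('w4',f);dish(f,s,[.572,.203],.012,.04)
P=cloud(f,s);print(s['clock'],s['tool_pos'],s['joints'].round(2))
np.save('pics/w4.npy',[f,s],allow_pickle=True)
E
```

```text
dish (array([0.5707, 0.2038]), array([65.9, 35.9]), -26.6) rim (array([0.5708, 0.2042]), array([64.8, 35. ]), -25.4) rim z 0.0222
soap (array([0.5708, 0.2039]), array([65.9, 35.7]), -26.5) 0.0221
10.95 [0.57225084 0.20204037 0.17022369] [ 0.6   0.39  0.14  0.   -1.32 -2.65]
```

View pics/w4.png

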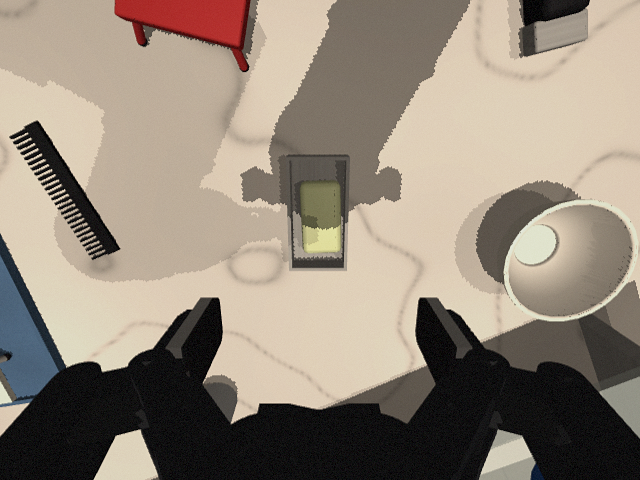

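The dish's rim runs from (282,155) to (348,270), with the soap at (321,215). My mask caught only the soap, so I'll take the rim from those corners by ray on the rim plane and from all the raised points.

```bash
sed -i 's/m=biggest(near&(z>lo)&(z<hi))/m=cv2.morphologyEx((near\&(z>lo)\&(z<hi)).astype(np.uint8),cv2.MORPH_CLOSE,np.ones((5,5)))>0;m\&=near\&(z>lo)\&(z<hi)/' m.py
python3 - <<'E'
from m import *
f,s=np.load('pics/w4.npy',allow_pickle=True)
dish(f,s,[.572,.203],.015,.04)
print(rect(onplane(f,[[282,155],[348.5,155],[347,270],[290,270]],.024,s)))
P=cloud(f,s);print(np.round(P[170:270:12,288,2],3),np.round(P[157,285:350:8,2],3))
o1=rays(f,[321,215],s);
E
```

```text
dish (array([0.5673, 0.2028]), array([104.5,  54.2]), -27.5) rim (array([0.5673, 0.2028]), array([104.5,  54.2]), -27.5) rim z 0.0225
soap (array([0.5708, 0.2039]), array([65.8, 35.7]), -26.5) 0.0221
(array([0.566 , 0.2023]), array([105.1,  55.6]), -26.7)
[ 0.023  0.024  0.023  0.023  0.024  0.024  0.025  0.024 -0.001] [0.    0.022 0.024 0.025 0.024 0.024 0.022 0.024 0.023]
```

Run:
```python
from m import *
D=np.deg2rad
def rep(t): s=sensors.get_state();print(t,round(s['clock'],2),s['tool_pos'].round(4),'F',np.round(s['ft_force'],1),'w',round(s['gripper_width'],4),'g',round(s['grip_force'],1))
c=[.567,.2028]
r.servo_line([*c,.06],.12,qdown(D(62.7)))
print(r.servo_line([*c,.002],.05,f_stop=8));rep('down')
r.clamp();rep('clamp')
r.servo_line([*c,.12],.08);rep('up')
r.dwell(.2);s=sensors.get_state();f=grab_frame('wrist');save('w5',f);np.save('pics/w5.npy',[f,s],allow_pickle=True)
dish(f,s,c,.12,.16)
```

```text
False
down 13.38 [0.5673 0.203  0.0024] F [-0.3  0.1  0. ] w 0.0851 g 0.0
clamp 13.78 [0.5674 0.2032 0.0027] F [-1.   0.6  4.5] w 0.0527 g 65.6
up 15.4 [0.5666 0.2027 0.1194] F [-0.9 -0.7 -3.1] w 0.0526 g 64.7
dish (array([0.5662, 0.2021]), array([103.5,  80.6]), -27.6) rim (array([0.5609, 0.2048]), array([91.5, 80.6]), -27.7) rim z 0.1399
soap (array([0.5772, 0.2003]), array([81.2, 37.4]), -24.0) 0.1391
```

View pics/w5.png

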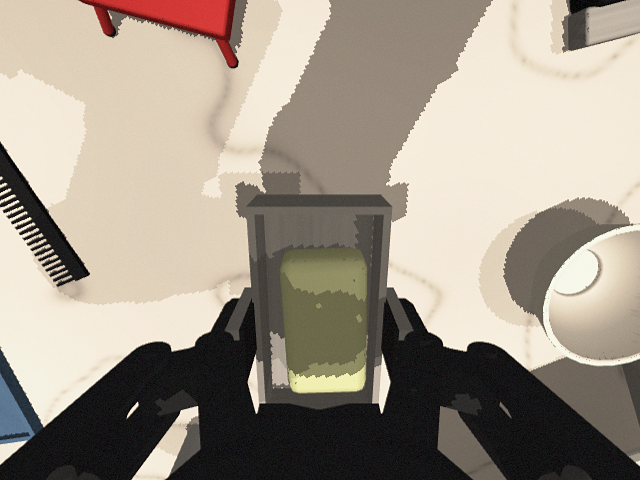

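The dish is held level with the soap in it; its far rim edge runs from (250,197) to (390,196). I'll use that edge for the dish's offset in the grip, then carry it to the stand and place it with a force stop.

Run:
```python
from m import *
D=np.deg2rad
def rep(t): s=sensors.get_state();print(t,round(s['clock'],2),s['tool_pos'].round(4),'F',np.round(s['ft_force'],1),'w',round(s['gripper_width'],4))
f,s=np.load('pics/w5.npy',allow_pickle=True)
q=(onplane(f,[[249,198],[391,197]],.1405,s)-s['tool_pos'])@Rq(s['orientation']).as_matrix();print('edge in tool',q.round(4))
d=q[:,0].mean()-.052;print('offset',d)
if abs(d)>.008: raise SystemExit
yaw=D(71.7);tx=np.array([-np.sin(yaw),np.cos(yaw)])*-1
tx=Rq(qdown(yaw)).as_matrix()[:2,0]
g=np.array([.5041,-.1819])-d*tx;print(g)
r.servo_line([*g,.12],.13,qdown(yaw));rep('over')
r.servo_line([*g,.062],.05);r.dwell(.3);rep('near')
print(r.servo_line([*g,.042],.012,f_stop=5));rep('down')
s=sensors.get_state();f=grab_frame('scene');save('s6',f)
cv2.imwrite('pics/s6c.png',cv2.resize(cv2.cvtColor(f['img'],cv2.COLOR_RGB2BGR)[190:310,170:330],None,fx=5,fy=5,interpolation=2))
```

```text
edge in tool [[ 0.0546 -0.0262 -0.0208]
 [ 0.0549  0.0257 -0.0208]]
offset 0.0027177141164322696
[ 0.50668027 -0.18275334]
over 18.8 [ 0.5068 -0.1825  0.12  ] F [ 0.4  1.4 -4. ] w 0.0526
near 20.41 [ 0.5068 -0.1828  0.0621] F [-0.2  0.5 -3.6] w 0.0528
True
down 21.56 [ 0.5067 -0.1828  0.0473] F [-0.7  0.2  5.4] w 0.0523
```

View pics/s6c.png

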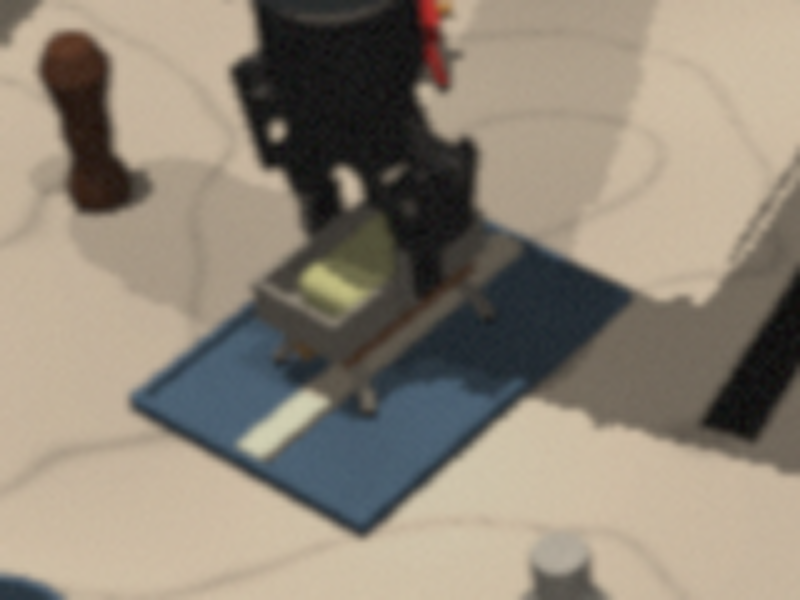

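The dish rests on the slab at the expected height, with all the feet on the blue floor. I'll release it, retreat and check.

Run:
```python
from m import *
r.ungrasp();r.dwell(.2)
s=sensors.get_state();p=s['tool_pos'];r.servo_line([p[0],p[1],.2],.12);r.dwell(.3)
s=sensors.get_state();f=grab_frame('wrist');save('w7',f);print(s['clock'],s['tool_pos'])
P=cloud(f,s);dish(f,s,[.504,-.182],.058,.085)
z=P[...,2];m=(np.hypot(P[...,0]-.504,P[...,1]+.182)<.08)&(z>.062)&(z<.08);p=P[m]
A=np.c_[p[:,:2]-p[:,:2].mean(0),np.ones(len(p))];w=np.linalg.lstsq(A,p[:,2],rcond=None)[0];print('tilt deg',np.rad2deg(np.hypot(*w[:2])),w[2])
```

```text
23.975 [ 0.50503992 -0.18232657  0.19973061]
dish (array([ 0.5064, -0.1832]), array([104.6,  54.3]), -18.5) rim (array([ 0.5064, -0.1832]), array([104.5,  54.3]), -18.4) rim z 0.0673
soap (array([ 0.5092, -0.1816]), array([65.2, 35.8]), -17.0) 0.0669
tilt deg 0.2367203650825172 0.06695770926793308
```

View pics/w7.png

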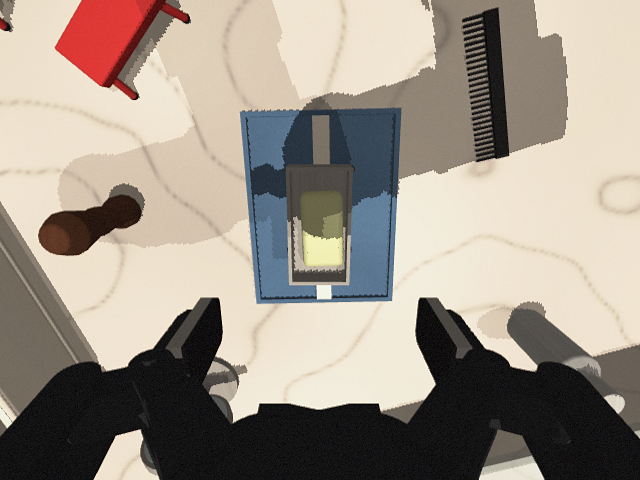

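The dish sits level (0.2°) on the stand at (320,225), about 3 mm off centre and within 1° lengthwise, with the soap in it. Everything else is undisturbed, so I'm handing it in.

```bash
python3 -c "
from h import *
print(finish_job())"
```

```text
the job is handed in; nothing more can be done
None
```

The stand is turned parallel to the ridge and level on the tray floor, the dish with its soap sits on it about 3 mm off centre, and the job is handed in at about 24 s; no verdict came back.

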